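# Turn the printing roller line-up and snap its plates home

### The job

Turn the printing roller between its centres until the black line on its flange faces straight up, without pressing its two wooden plates yet. Then press each plate down onto its barbed posts until it is fully home, and leave the roller with the line still straight up. Leave the other things on the table where they are.

Things in the scene. Friction and masses are not known exactly. Their poses are not given: they have to be found in the camera images.
- stand: Fixed bench stand, printing roller between two pointed steel centres. Beech base 130 (x) x 370 (y) x 18 mm high; grey uprights 50 x 24 mm at y = -168 and +168 mm, tops 110 mm above the table. Origin: centre of the base's underside. Its y axis is parallel to the roller's axis; its x axis is level and points away from the robot (yaw within 0.35 rad). A 26 mm knob adds 12 mm beyond the -y upright.
- axis_mid (a point): Point on the roller's axis above the middle of the stand, 90 mm above the table; axes parallel to the stand's. It does not turn.
- wheel_hub (a point): Point on the roller's axis, 90 mm above the table, mid-width of its four-spoked wheel near the stand's +y end, 110 mm from axis_mid. It does not turn. Hub 42 mm in diameter, 22 mm wide. Spokes: 10 mm round bars across the axis through this point, tips 65 mm from the axis, at 45, 135, 225 and 315 degrees from the black line. The wheel is fast to the roller: pushing a spoke turns it.
- roller (a joint): Turn of the roller about the stand's +y axis, rad. 0: black line and plates face straight up. Positive: they lean to the stand's +x side (away from the robot); a spoke at angle a from the line stands at a + this value from vertical. Starts at 0.65 to 1.45, turns up to 3 rad either way, stays where it is left; stiff: 0.2 N m (4 to 5 N on a spoke 45 mm from the axis).
- line (a point): Black line 5 mm wide across the rim of the roller's aluminium flange (72 mm in diameter, 10 mm wide), between the wheel and the plates, 65 mm towards +y from axis_mid. The point lies on the rim, 36 mm from the axis, and turns with the roller.
- plate_a_top (a point): Centre of the outer face of the wooden plate farther from the wheel (79 mm towards -y from axis_mid), 78 along the axis x 50 x 6 mm; z points out of the roller. Face 48 mm from the roller's axis when proud (start), 40 mm when home. Two white barbed posts, heads 9 mm wide, on its lengthwise centre line 31 mm either side of this point: only tips show while proud; they reach 49.5 mm from the axis.
- plate_b_top (a point): The same for the plate nearer the wheel (centre 7 mm towards +y from axis_mid). Same size, posts and heights as plate_a; 8 mm gap between the two plates.
- plate_a (a joint): How far plate_a has been pressed onto its barbed posts, m: 0 proud, 0.008 fully home. Starts at 0 to 0.001. It moves only square to the bed, needs about 9 N, and stays where it is left. Pressed off the roller's centre line, a plate also tends to turn the roller.
- plate_b (a joint): The same for plate_b.
- spare_plate: Bystander: loose spare wooden plate 50 x 78 x 6 mm lying on the table beside the stand, on the robot's side. Origin: centre of its underside.
- tape: Bystander: roll of white tape, 52 mm in diameter, 24 mm high, beyond the stand. Origin: centre of its underside.
- gouge: Bystander: hand tool with a wooden handle, 160 mm long, lying beyond the stand. Origin at its underside near the middle.
- bottle_a: Bystander: amber bottle with black cap, 38 mm in diameter, 90 mm high. Origin: centre of its underside.
- bottle_b: Bystander: as bottle_a.
- ink_jar: Bystander: white jar 60 mm in diameter, 60 mm high. Origin: centre of its underside.
- basket: Bystander: blue slatted basket 130 x 180 x 60 mm. Origin: centre of its underside.

How it is judged:
By the outcome, as a careful person would: the job done as asked, in the order asked, and still so for the second after the job is handed in, with the robot touching nothing.
It also fails if it takes over 45 s, if anything falls off the work surface, if the arm or the gripper's body presses on something with over 40 N, if the wrist force passes 120 N, or if a joint passes its speed limit or range.

### The arm

A 6-joint arm with a two-finger parallel gripper is mounted at the origin on the work surface. World frame = base frame: x ahead of the robot, y to its left, z up, the work surface at z = 0. Lengths are in m, angles in rad, forces in N, time in s.
With the tool pointing down it reaches from about 0.375 to 0.925 m from the base axis. Payload 5.7 kg.
Tool frame: the origin (TCP) lies at the very end of the fingers, on their centre line; the grasp point (between the pads) lies 19 mm behind it (ctrl.tcp_to_grasp is the z of the grasp point in the tool frame, in m); z points along the fingers, y is the line along which they close (so a half turn about z gives the same grasp; the last joint's range is limited). The gripper opens to 85 mm and grips with 20 to 120 N. Pads are 22 mm wide; open, the fingers measure 114 mm over their backs; the gripper's body (76 mm by 85 mm) begins 54 mm behind the grasp point. The pads swing forward as they close: fully open they stand 13 mm farther back than shut.
Start: joints at [1.005, 0.359, 1.51, -0, 1.272, -0.115], TCP at [0.261, 0.54, 0.231] pointing down, gripper open.
Joint ranges: [-2.97, 2.97], [-1.01, 2.36], [0.21, 2.38], [-0.96, 4.11], [0.2, 2.71], [-2.98, 2.98]. Speed limits (rad/s): [2.39, 2.39, 3.14, 3.14, 3.14, 3.14].

### API

Orientations are given as a 3x3 rotation matrix whose columns are the frame's x, y, z axes.
In Python, from bench import status, viewer, finish_job, ctrl gives the robot as it stands.
- The arm moves only by the tool play_rows, never from a script. Its argument "commands" is one flat list of numbers, 7 for each row, row after row: the shift along the tool's x, y, z in mm, then the turn, a rotation vector about the tool's x, y, z in rad, then the opening, from 0 (shut) to 1 (fully open). A call has 1 to 10 rows; each row is the pose to reach, as a shift and turn from the pose commanded when the call began, along the tool's axes at that moment; what a row does not reach only later rows make up. A row lasts 1/10 s, in which the tool goes at most 50 mm and 8.59 degrees, less where a joint would pass 70% of its speed; a pose out of reach is approached as far as the arm can. A call with a gripper value outside its range is refused whole. The fingers move at their own pace and stop on an object; the grip force is fixed at half the most. Time passes only in rows, so rows that repeat a pose let the fingers close. It gives the time, the measured TCP pose, the force, the opening and the grip force at its end, in the units of the state.
- status.get_obs(): the state, without advancing time (a new reading comes with each control period).
- viewer.read_camera(name): name is "side" or "top"; returns (picture, depth): 384x512x3 uint8, blue, green, red; 384x512 float32, m along the optical axis (not along the pixel's ray), 0 where there is no reading.
- viewer.camera_info(name): a dict with "fx", "fy", "cx", "cy" (pixels), "k1" (the pictures are not rectified: a ray, as slopes to the right and down, at radius r is drawn at 1 + k1 r^2 times it, then the intrinsics apply), "world_to_cam" (4x4, takes a point from world to camera coordinates). Camera axes: x right, y up, looking along -z (the intrinsics and any distortion apply to the point x, -y, -z); pixel columns grow to the right and rows downward; lengths in m; the calibration is good to about 2 mm. A picture is of the moment at which its call begins. camera_info takes no time and is no camera call.
- finish_job(): hands the job in; it is judged then, once.
Trained networks look in the newest picture that a camera, given by its name, has taken for a name from the list of things; names that differ only in an ending like _2 or _b are one class to them, and where a whole thing is asked for, a point or a joint stands for the part that bears it (a point fixed in the world has none). Each returns a list of dicts, best first, with "conf" (0 to 1); they miss things now and then, are a little off and sometimes report something else, mostly with a low value. They report only what shows in the picture. A call takes as long as a camera call.
- viewer.boxes_of(camera, name): "rect" ([left, top, width, height] in pixels, round what is visible of it).
- viewer.outline_of(camera, name): "region" (384x512 bool, what is visible of it) and "rect" ([left, top, width, height] in pixels, round what is visible of it).
The state is a dict: "time": time; "q": joint angles; "joint_vel": joint speeds; "tau": joint torques, N m; "ee_pos": TCP position; "ee_rot": TCP orientation; "force": force on the tool from outside, world axes, zero at the start; "wrist_torque": the same for the moment, N m; "width": finger opening in m; "gripper_force": force on a finger pad.
Only numpy, scipy, OpenCV 4.12 (cv2) and the standard library are available. Lean on these libraries where they do the work, as an engineer would, in place of code of your own. Each camera call takes 0.05 s, during which the arm holds its last target. There are 200 camera calls.

## Working session

There is one attempt and no reset: what is moved stays moved. The work goes in short steps, Python scripts to look and compute and a tool call to move; the robot and the scene stay as the last step left them, time stands still between calls to the robot, and variables do not carry over. Pictures are saved under pics/ and viewed, at most 10 in all, crops included, and the job is handed in when it is done.

Besides the shell and the picture viewer there is one more tool, called after "Call:" as a command line: name --argument value ..., lists and objects as JSON in quotes. play_rows: Moves the arm, as the interface text tells. Its arguments: {"type":"object","properties":{"commands":{"type":"array","items":{"type":"number"}}},"required":["commands"]}

```bash
ls; mkdir -p pics
cat > h.py <<'E'
import numpy as np, cv2
from bench import status, viewer, ctrl
def shot(cam,fn=None):
    p,d=viewer.read_camera(cam)
    if fn: cv2.imwrite('pics/'+fn,p)
    return p,d
def cloud(cam,d):
    i=viewer.camera_info(cam)
    v,u=np.mgrid[0:d.shape[0],0:d.shape[1]]
    K=np.array([[i['fx'],0,i['cx']],[0,i['fy'],i['cy']],[0,0,1.]])
    n=cv2.undistortPoints(np.stack([u,v],-1).reshape(-1,1,2).astype(np.float64),K,np.array([i['k1'],0,0,0.])).reshape(d.shape+(2,))
    c=np.stack([n[...,0]*d,-n[...,1]*d,-d,np.ones_like(d)],-1)
    return (c@np.linalg.inv(np.array(i['world_to_cam'])).T)[...,:3]
def proj(cam,P):
    i=viewer.camera_info(cam); W=np.array(i['world_to_cam'])
    c=np.atleast_2d(P)@W[:3,:3].T+W[:3,3]; s=np.stack([c[:,0]/-c[:,2],-c[:,1]/-c[:,2]],1)
    s=s*(1+i['k1']*(s**2).sum(1,keepdims=True)); return s*[i['fx'],i['fy']]+[i['cx'],i['cy']]
E
python3 - <<'E'
from h import *
a,da=shot('top','t0.png'); b,db=shot('side','s0.png')
for cam,d in(('top',da),('side',db)):
    C=cloud(cam,d); np.save(cam+'.npy',C)
    print(cam,np.linalg.inv(np.array(viewer.camera_info(cam)['world_to_cam'])).round(3).tolist())
    for n in ['stand','wheel_hub','roller','line','plate_a','plate_a_top','spare_plate','tape','gouge','bottle_a','ink_jar','basket']:
        for r in viewer.outline_of(cam,n)[:3]:
            m=r['region']&(d>0); print(n,round(r['conf'],2),r['rect'],np.median(C[m],0).round(3),m.sum())
o=status.get_obs();print(o)
E
```

```text
pics
top [[-0.017, 0.996, -0.085, 0.445], [-1.0, -0.017, -0.003, 0.027], [-0.005, 0.085, 0.996, 1.209], [0.0, 0.0, 0.0, 1.0]]
stand 0.96 [190.2, 144.1, 130.5, 58.1] [0.57  0.033 0.082] 4956
wheel_hub 0.81 [195.4, 142.0, 127.0, 58.6] [0.57  0.031 0.059] 5041
roller 0.79 [213.5, 144.9, 87.6, 41.1] [0.583 0.018 0.117] 1998
line 0.74 [210.5, 143.8, 91.6, 42.6] [0.582 0.02  0.117] 2080
plate_a 0.83 [241.5, 153.4, 26.1, 11.7] [0.61  0.036 0.127] 308
plate_a 0.69 [269.5, 154.2, 28.8, 14.8] [ 0.594 -0.049  0.126] 344
plate_a_top 0.59 [269.0, 154.5, 30.1, 18.9] [ 0.594 -0.048  0.126] 324
spare_plate 0.91 [273.3, 201.0, 21.9, 18.8] [ 0.457 -0.051  0.005] 385
tape 0.73 [224.4, 127.4, 16.1, 15.7] [0.703 0.117 0.023] 167
bottle_a 0.68 [379.5, 156.1, 16.5, 14.6] [ 0.599 -0.369  0.058] 198
bottle_a 0.61 [380.9, 214.4, 22.1, 11.7] [ 0.421 -0.37   0.057] 206
ink_jar 0.93 [381.0, 181.9, 27.0, 18.1] [ 0.508 -0.383  0.058] 347
basket 0.88 [92.0, 153.6, 68.8, 50.9] [0.563 0.452 0.004] 2741
side [[0.992, 0.046, -0.117, 0.434], [-0.124, 0.506, -0.854, -0.883], [0.02, 0.861, 0.507, 0.632], [0.0, 0.0, 0.0, 1
[... 1179 characters left out ...]
e+00, -1.15089721e-01]), 'joint_vel': array([ 2.96368523e-06, -1.49428934e-03, -6.50371170e-04,  3.18919762e-04,
        1.01225841e-03, -3.22867268e-04]), 'tau': array([-1.33172583e-03, -5.27612221e+01, -2.79035747e+01, -4.77544090e-04,
        1.82331081e-03,  2.19317462e-05]), 'ee_pos': array([0.26139709, 0.54002814, 0.23125474]), 'ee_rot': array([[-9.00093326e-01,  4.35697139e-01, -8.28221296e-05],
       [ 4.35697147e-01,  9.00093319e-01, -1.15475411e-04],
       [ 2.42353394e-05, -1.40024012e-04, -9.99999990e-01]]), 'force': array([-0.85533593, -0.28779477, -0.16806646]), 'wrist_torque': array([-0.03156478, -0.02219393, -0.02115896]), 'gripper_force': 0.0, 'width': 0.08572240624465645}
```

```bash
python3 -c "
import cv2;import numpy as np
a=cv2.imread('pics/t0.png');b=cv2.imread('pics/s0.png')
cv2.imwrite('pics/v0.png',cv2.resize(np.vstack([a,b]),(400*1,600)))"
```

```text
(no output)
```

View pics/t0.png

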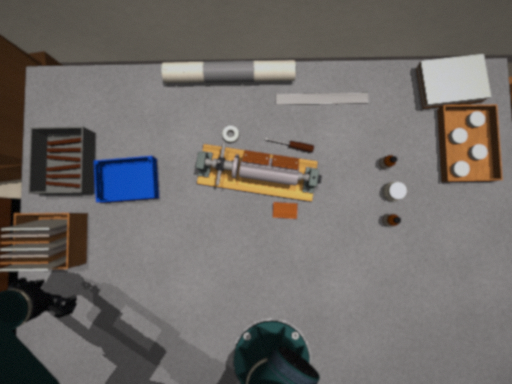

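View pics/s0.png

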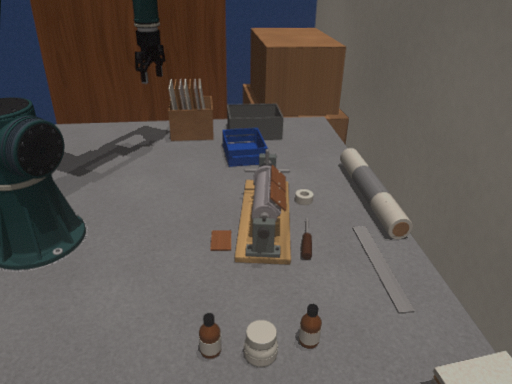

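The pictures show the stand at top-camera px (190–320, 144–202) with plates leaning away from the robot, wheel at its left end (y+), spare plate at (285,210), tape and gouge beyond.

```bash
cat >> h.py <<'E'
def fitstand(Ct,Cs):
    P=np.concatenate([Ct[100:240,150:360].reshape(-1,3),Cs[130:280,190:320].reshape(-1,3)])
    P=P[np.isfinite(P).all(1)]
    return P
def instand(P,c,yaw):
    R=np.array([[np.cos(yaw),-np.sin(yaw),0],[np.sin(yaw),np.cos(yaw),0],[0,0,1]])
    return (P-np.r_[c,0])@R
E
python3 - <<'E'
from h import *
for cam in('top','side'):
    C=np.load(cam+'.npy').reshape(-1,3)
    b=(np.abs(C[:,0]-.57)<.13)&(np.abs(C[:,1]-.03)<.25)
    P=C[b]
    print('table',np.median(P[np.abs(P[:,2])<.01,2]))
    B=P[(P[:,2]>.012)&(P[:,2]<.135)]
    # largest connected blob in xy
    g=np.zeros((300,600),np.uint8); ij=((B[:,:2]-[.42,-.25])*1000).astype(int)
    ok=(ij>=0).all(1)&(ij[:,0]<300)&(ij[:,1]<600);B=B[ok];ij=ij[ok];g[ij[:,0],ij[:,1]]=1
    g=cv2.dilate(g,np.ones((7,7)));n,l,s,_=cv2.connectedComponentsWithStats(g);k=1+s[1:,4].argmax()
    B=B[l[ij[:,0],ij[:,1]]==k]
    bb=B[np.abs(B[:,2]-.018)<.005]
    r=cv2.minAreaRect((bb[:,:2]*1000).astype(np.float32)); print(cam,r, s[1:,4])
    # uprights: top z .11
    u=B[np.abs(B[:,2]-.11)<.004]
    np.save(cam+'_B.npy',B)
E
```

```text
table -0.0007018605824036239
top ((577.9979858398438, 34.42457580566406), (369.5397033691406, 129.9027099609375), 80.2579574584961) [45396  3266  1095]
table -0.00020116355316368573
side ((578.3296508789062, 31.873916625976562), (374.7635498046875, 130.08192443847656), 80.33052062988281) [36559   729   770    49   651  2561   240   658  1104]
```

```bash
cat > ang.py <<'E'
from h import *
from scipy.optimize import least_squares
c=[.578,.033]; yaw=-.170
def measure(save=None):
    out=[];D={}
    for cam in('top','side'):
        p,d=shot(cam, save and save+cam+'.png'); C=cloud(cam,d)
        hsv=cv2.cvtColor(p,cv2.COLOR_BGR2HSV)
        D[cam]=(C,hsv,p)
        S=instand(C.reshape(-1,3),c,yaw)
        y=S[:,1]; r=np.hypot(S[:,0],S[:,2]-.09)
        for nm,yc in(('a',-.079),('b',.007),):
            m=(np.abs(y-yc)<.034)&(r<.06)&(r>.034)&(S[:,2]>.04)
            Q=S[m][:,[0,2]]-[0,.09]
            # plane n.(x)=d : angle histogram maximise by robust search
            best=None
            for a in np.arange(-1.8,1.8,.005):
                n=np.array([np.sin(a),np.cos(a)]);t=np.array([np.cos(a),-np.sin(a)])
                h=Q@n; w=np.abs(Q@t)<.026
                for dd in np.arange(.036,.054,.001):
                    k=(w&(np.abs(h-dd)<.0012)).sum()
                    if best is None or k>best[0]: best=(k,a,dd)
            k,a,dd=best
            n=np.array([np.sin(a),np.cos(a)]);t=np.array([np.cos(a),-np.sin(a)])
            s=(np.abs(Q@t)<.028)&(np.abs(Q@n-dd)<.003);q=Q[s];m0=np.median(q,0)
            w,V=np.linalg.eigh(np.cov((q-q.mean(0)).T));nn=V[:,0]*np.sign(V[:,0]@n)
            out.append((cam,nm,int(k),round(a,3),round(float(np.arctan2(nn[0],nn[1])),3),round(float(np.mean(q@nn)),4),'tmid',round(float((q@t).min()+(q@t).max())/2,4)))
        # spokes at y=.11
        m=(np.abs(y-.11)<.008)&(r>.032)&(r<.068)&(S[:,2]>.03)
        Q=S[m][:,[0,2]]-[0,.09]
        if len(Q): 
            an=np.degrees(np.arctan2(Q[:,0],Q[:,1])); hh,e=np.histogram(an,np.arange(-180,181,10)); out.append((cam,'spokes deg',[(int(e[i]),int(hh[i])) for i in np.nonzero(hh>1)[0]]))
    for o in out: print(o)
    return D
if __name__=='__main__':
    import sys
    measure(sys.argv[1] if len(sys.argv)>1 else None)
E
python3 ang.py m1
python3 - <<'E'
from h import *
a=cv2.imread('pics/m1top.png')[135:210,185:330];b=cv2.imread('pics/m1side.png')[140:270,215:315]
a=cv2.resize(a,None,fx=4,fy=4,interpolation=cv2.INTER_CUBIC);b=cv2.resize(b,None,fx=2.0,fy=2.0*1.0,interpolation=cv2.INTER_CUBIC)
o=np.zeros((300+0,800,3),np.uint8);o[:300,:580]=a;o[:260,590:790]=b;cv2.imwrite('pics/v1.png',o)
E
```

```text
('top', 'a', 171, np.float64(0.755), 0.753, 0.0471, 'tmid', -0.001)
('top', 'b', 168, np.float64(0.755), 0.746, 0.0468, 'tmid', -0.0)
('top', 'spokes deg', [(-100, 12), (-90, 23), (-10, 11), (0, 4), (70, 4), (80, 31)])
('side', 'a', 214, np.float64(0.75), 0.744, 0.0478, 'tmid', -0.0002)
('side', 'b', 168, np.float64(0.745), 0.748, 0.0477, 'tmid', 0.0009)
('side', 'spokes deg', [(-100, 18), (-90, 25), (-10, 22), (0, 21), (80, 31)])
```

View pics/v1.png

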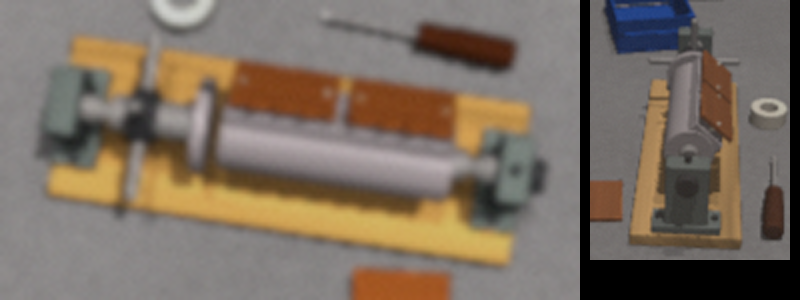

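Roller is at about +0.75 rad, so the spokes are at about −2° (up), ±90° and down. Plan: grip the top spoke, swing the tool about the axis by −0.75 rad, and release.

```bash
cat >> h.py <<'E'
from scipy.spatial.transform import Rotation as Ro
c=np.array([.578,.033]); yaw=-.170
SX=np.array([np.cos(yaw),np.sin(yaw),0]); SY=np.array([-np.sin(yaw),np.cos(yaw),0]); SZ=np.array([0,0,1.])
O=np.r_[c,.09]
def tool(a):  # tool axis outward direction at angle a from vertical; tool y ~ stand x
    z=-(np.sin(a)*SX+np.cos(a)*SZ); y=np.cos(a)*SX-np.sin(a)*SZ
    return np.stack([np.cross(y,z),y,z],1)
def pose(a,r,sy,off=0): # TCP at radius r, along axis sy
    R=tool(a); return O+SY*sy-R[:,2]*r+R[:,1]*off,R
def rel(p,R,p0=None,R0=None):
    o=status.get_obs(); p0=o['ee_pos'] if p0 is None else p0; R0=o['ee_rot'] if R0 is None else R0
    return np.r_[(R0.T@(p-p0)*1000).round(1),Ro.from_matrix(R0.T@R).as_rotvec().round(3)].tolist()
E
python3 - <<'E'
from h import *
print([x for x in dir(ctrl) if x[0]!='_'], ctrl.tcp_to_grasp)
p,R=pose(-.037,.125,.11); print(p,R.round(3).tolist(),rel(p,R))
E
```

```text
['PlanningError', 'tcp_to_grasp'] -0.0187
[0.59205277 0.14219661 0.21491445] [[0.169, 0.985, 0.036], [0.986, -0.169, -0.006], [0.0, 0.037, -0.999]] [-471.0, -214.0, 16.4, -0.032, -0.024, 1.29]
```

Call:
play_rows --commands '[-471,-214,16,-0.032,-0.024,1.29,1,-471,-214,16,-0.032,-0.024,1.29,1,-471,-214,16,-0.032,-0.024,1.29,1,-471,-214,16,-0.032,-0.024,1.29,1,-471,-214,16,-0.032,-0.024,1.29,1,-471,-214,16,-0.032,-0.024,1.29,1,-471,-214,16,-0.032,-0.024,1.29,1,-471,-214,16,-0.032,-0.024,1.29,1,-471,-214,16,-0.032,-0.024,1.29,1,-471,-214,16,-0.032,-0.024,1.29,1]'

```text
time: 2.4
ee_pos: [0.5819, 0.154, 0.216]
ee_rot: [[0.172, 0.984, 0.037], [0.985, -0.172, -0.006], [0.0, 0.038, -0.999]]
force: [0.5, 0.8, 0.5]
width: 0.0852
gripper_force: 0.0
```

Call:
play_rows --commands '[0,0,0,0,0,0,1]'

```text
time: 2.5
ee_pos: [0.5853, 0.1508, 0.2159]
ee_rot: [[0.174, 0.984, 0.04], [0.985, -0.174, -0.008], [-0.001, 0.041, -0.999]]
force: [-0.2, 0.4, -0.3]
width: 0.0853
gripper_force: 0.0
```

Run:
```python
from h import *
o=status.get_obs();print(o['time'],o['ee_pos'],o['q'])
print(rel(*pose(-.037,.125,.11)))
```

```text
2.5 [0.58532215 0.15077774 0.21590063] [ 0.14666354  0.35995443  1.5502249  -0.01523907  1.19304882  0.32729369]
[-7.3, 8.1, 1.3, 0.004, 0.001, -0.005]
```

Call:
play_rows --commands '[-7,8,1,0.004,0,-0.005,1,-7,8,1,0.004,0,-0.005,1,-7,8,30,0.004,0,-0.005,1,-7,8,60,0.004,0,-0.005,1,-7,8,80,0.004,0,-0.005,1,-7,8,92,0.004,0,-0.005,1,-7,8,92,0.004,0,-0.005,1,-7,8,92,0.004,0,-0.005,1]'

```text
time: 3.3
ee_pos: [0.5911, 0.1476, 0.1249]
ee_rot: [[0.163, 0.986, 0.033], [0.987, -0.163, -0.005], [0.0, 0.034, -0.999]]
force: [-0.5, -0.9, -0.4]
width: 0.0853
gripper_force: 0.0
```

Run:
```python
from h import *
print(rel(*pose(-.037,.033,.11)))
a,_=shot('top','t2.png');b,_=shot('side','s2.png')
a=cv2.resize(a[110:210,170:330],None,fx=3,fy=3);b=cv2.resize(b[110:270,210:310],None,fx=3,fy=3)
o=np.zeros((480,790,3),np.uint8);o[:300,:480]=a;o[:480,490:790]=b;cv2.imwrite('pics/v2.png',o)
```

```text
[-5.2, 5.2, 2.0, -0.003, -0.0, 0.006]
```

View pics/v2.png

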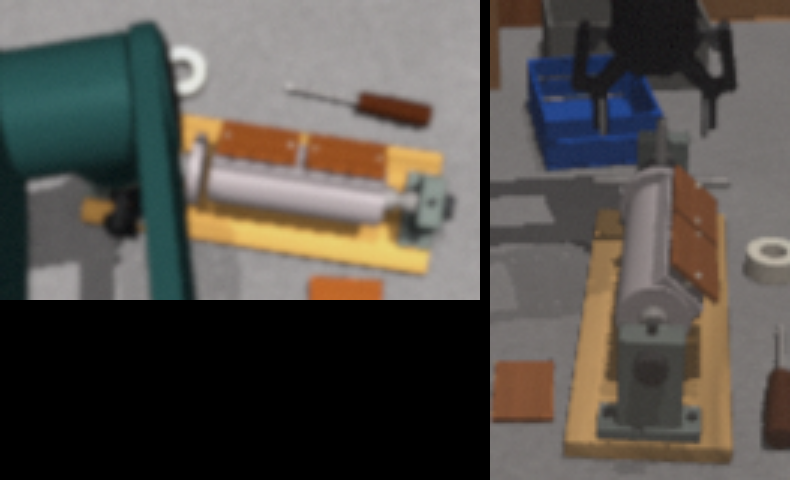

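The fingers straddle the top spoke (tip at about px 660,125 in the right crop). Next I correct the small offset and close.

Call:
play_rows --commands '[-5,5,2,0,0,0,1,-5,5,2,0,0,0,0.5,-5,5,2,0,0,0,0,-5,5,2,0,0,0,0,-5,5,2,0,0,0,0,-5,5,2,0,0,0,0,-5,5,2,0,0,0,0,-5,5,2,0,0,0,0]'

```text
time: 4.2
ee_pos: [0.5962, 0.141, 0.1227]
ee_rot: [[0.164, 0.986, 0.035], [0.986, -0.164, -0.006], [-0.0, 0.035, -0.999]]
force: [3.2, -1.0, -0.7]
width: 0.008
gripper_force: 58.4
```

Run:
```python
from h import *
print(rel(*pose(-.037,.033,.11)),status.get_obs()['q'])
p0,R0=pose(-.037,.033,.11)
for a in np.linspace(-.037,-.785,8)[1:]: print(rel(*pose(a,.033,.11),p0,R0))
```

```text
[0.5, -0.9, -0.3, -0.002, -0.0, 0.005] [ 0.12573805  0.47312322  1.62538095 -0.0120864   1.00920979  0.29702809]
[0.0, -3.5, 0.2, -0.107, 0.0, 0.0]
[0.0, -7.0, 0.8, -0.214, 0.0, -0.0]
[0.0, -10.4, 1.7, -0.321, 0.0, 0.0]
[-0.0, -13.7, 3.0, -0.427, 0.0, 0.0]
[0.0, -16.8, 4.6, -0.534, 0.0, 0.0]
[0.0, -19.7, 6.6, -0.641, -0.0, 0.0]
[0.0, -22.4, 8.8, -0.748, -0.0, 0.0]
```

Call:
play_rows --commands '[0,-3.5,0.2,-0.107,0,0,0,0,-7,0.8,-0.214,0,0,0,0,-10.4,1.7,-0.321,0,0,0,0,-13.7,3,-0.427,0,0,0,0,-16.8,4.6,-0.534,0,0,0,0,-19.7,6.6,-0.641,0,0,0,0,-22.4,8.8,-0.748,0,0,0,0,-22.4,8.8,-0.748,0,0,0,0,-22.4,8.8,-0.748,0,0,0,0,-22.4,8.8,-0.748,0,0,0]'

```text
time: 5.2
ee_pos: [0.5959, 0.1394, 0.1875]
ee_rot: [[0.151, 0.768, 0.622], [0.988, -0.127, -0.084], [0.015, 0.627, -0.779]]
force: [0.2, 0.1, -0.4]
width: 0.0001
gripper_force: 0.0
```

```bash
python3 - <<'E'
from h import *
print(rel(*pose(-.785,.033,.11)),status.get_obs()['q'])
E
python3 ang.py m3
```

```text
[1.5, -64.4, 43.4, -0.107, -0.023, 0.004] [ 0.26577627  0.26105453  2.06597754 -0.96286481  0.30176083  1.28170411]
('top', 'a', 193, np.float64(0.485), 0.497, 0.0469, 'tmid', 0.0004)
('top', 'b', 177, np.float64(0.47), 0.473, 0.047, 'tmid', 0.0011)
('top', 'spokes deg', [(-110, 2), (60, 19), (70, 18)])
('side', 'a', 232, np.float64(0.5), 0.496, 0.0478, 'tmid', -0.0001)
('side', 'b', 177, np.float64(0.495), 0.489, 0.0476, 'tmid', -0.0014)
('side', 'spokes deg', [(-120, 2), (-110, 28), (-100, 2), (-30, 6), (-20, 32), (60, 17), (70, 23)])
```

The wrist ran out of range, so the grip slid off the spoke. The roller is at +0.495 and nothing is harmed. I'll return upright and push the spoke with the shut, vertical fingers.

```bash
cat >> h.py <<'E'
def down(sx,sy,z): return O+SX*sx+SY*sy+SZ*(z-.09),tool(0)
E
python3 - <<'E'
from h import *
print(rel(*down(.022,.11,.21)))
E
```

```text
[2.1, 31.9, -3.6, 0.677, -0.02, 0.012]
```

Call:
play_rows --commands '[0,0,-20,0.15,0,0,0,0,10,-20,0.3,0,0,0,2,20,-20,0.45,-0.01,0,0,2,32,-10,0.6,-0.02,0,0,2,32,-4,0.677,-0.02,0.012,0,2,32,-4,0.677,-0.02,0.012,0,2,32,-4,0.677,-0.02,0.012,0,2,32,-4,0.677,-0.02,0.012,0,2,32,-4,0.677,-0.02,0.012,0]'

```text
time: 6.2
ee_pos: [0.6152, 0.1376, 0.2075]
ee_rot: [[0.169, 0.986, -0.003], [0.986, -0.169, -0.001], [-0.001, -0.003, -1.0]]
force: [0.2, 0.4, -0.1]
width: -0.0001
gripper_force: 0.0
```

Run:
```python
from h import *
print(rel(*down(.022,.11,.21)),status.get_obs()['q'])
print(rel(*down(.022,.11,.123)))
```

```text
[0.6, 3.0, -2.5, -0.003, 0.001, 0.0] [ 1.10698334e-01  4.24386715e-01  1.46718074e+00 -3.33847115e-04
  1.25303104e+00  2.80445837e-01]
[0.7, 3.3, 84.5, -0.003, 0.001, 0.0]
```

Call:
play_rows --commands '[1,3,35,0,0,0,0,1,3,65,0,0,0,0,1,3,84.5,0,0,0,0,1,3,84.5,0,0,0,0,1,-4,84.5,0,0,0,0,1,-11,84.5,0,0,0,0,1,-17,84.5,0,0,0,0,1,-22,84.5,0,0,0,0,1,-25,84.5,0,0,0,0,1,-25,84.5,0,0,0,0]'

```text
time: 7.2
ee_pos: [0.5937, 0.1431, 0.1256]
ee_rot: [[0.169, 0.986, 0.003], [0.986, -0.169, 0.001], [0.001, 0.002, -1.0]]
force: [6.5, 0.5, 1.8]
width: 0.0003
gripper_force: 2.3
```

```bash
python3 ang.py m4; python3 -c "
from h import *
print(rel(*down(-.006,.11,.123)))"
```

```text
('top', 'a', 198, np.float64(0.325), 0.319, 0.0472, 'tmid', -0.0009)
('top', 'b', 181, np.float64(0.34), 0.327, 0.0464, 'tmid', -0.0006)
('top', 'spokes deg', [(-120, 22), (-110, 3)])
('side', 'a', 234, np.float64(0.315), 0.316, 0.0478, 'tmid', -0.0003)
('side', 'b', 183, np.float64(0.31), 0.31, 0.0475, 'tmid', -0.0003)
('side', 'spokes deg', [(-130, 3), (-120, 20), (-110, 3), (-40, 3), (-30, 35), (-20, 12), (-10, 2), (0, 17), (10, 2), (50, 15), (60, 25)])
[-1.1, -2.6, 2.4, 0.001, -0.001, 0.0]
```

Call:
play_rows --commands '[-1,-4,2,0,0,0,0,-1,-8,2,0,0,0,0,-1,-12,2,0,0,0,0,-1,-14,2,0,0,0,0,-1,-14,2,0,0,0,0]'

```text
time: 7.8
ee_pos: [0.5783, 0.1443, 0.1224]
ee_rot: [[0.169, 0.986, -0.002], [0.986, -0.169, 0.0], [0.0, -0.002, -1.0]]
force: [4.9, -0.8, 1.9]
width: -0.0
gripper_force: 2.3
```

```bash
python3 ang.py m5; python3 -c "
from h import *
print(rel(*down(-.02,.11,.123)))"
```

```text
('top', 'a', 189, np.float64(0.015), 0.023, 0.0471, 'tmid', -0.0004)
('top', 'b', 195, np.float64(0.015), 0.014, 0.0468, 'tmid', -0.0001)
('top', 'spokes deg', [(-130, 2)])
('side', 'a', 238, np.float64(-0.005), 0.005, 0.0476, 'tmid', 0.0006)
('side', 'b', 190, np.float64(-0.005), 0.009, 0.0474, 'tmid', 0.0003)
('side', 'spokes deg', [(-140, 11), (-60, 2), (-50, 31), (-40, 10), (-30, 5), (-20, 7), (-10, 8), (30, 7), (40, 33), (50, 3), (120, 3), (130, 14)])
[0.3, -1.5, -0.7, -0.002, 0.0, 0.0]
```

Now about +0.01 rad. Back off, raise, and move over toward plate b while measuring cleanly.

Call:
play_rows --commands '[0,6,0,0,0,0,0,0,15,0,0,0,0,0,0,18,-20,0,0,0,0,0,18,-60,0,0,0,0,0,18,-90,0,0,0,0,0,18,-90,0,0,0,0]'

```text
time: 8.5
ee_pos: [0.5983, 0.1415, 0.2158]
ee_rot: [[0.169, 0.986, 0.003], [0.986, -0.169, 0.001], [0.002, 0.002, -1.0]]
force: [0.7, 0.6, -0.4]
width: -0.0002
gripper_force: 0.0
```

```bash
python3 ang.py m6; python3 ang.py m7
python3 - <<'E'
from h import *
print(rel(*down(0,.007,.21)))
b=cv2.imread('pics/m7side.png');a=cv2.imread('pics/m7top.png')
# table level check and line pixel projection
for cam in('top','side'):
    print(cam,[proj(cam,[O+SY*s+.036*SZ])[0].round(1).tolist() for s in(.060,.065,.07)])
x=cv2.resize(b[140:230,230:300],None,fx=5.5,fy=5.5,interpolation=cv2.INTER_CUBIC);y=cv2.resize(a[145:195,195:285],None,fx=4,fy=4,interpolation=cv2.INTER_CUBIC)
o=np.zeros((500,800,3),np.uint8);o[:x.shape[0],:x.shape[1]]=x;o[:200,400:760]=y;cv2.imwrite('pics/v3.png',o)
E
```

```text
('top', 'a', 176, np.float64(-0.03), -0.025, 0.047, 'tmid', 0.0016)
('top', 'b', 205, np.float64(0.005), 0.002, 0.0469, 'tmid', -0.0003)
('top', 'spokes deg', [(-140, 2), (-130, 3), (-50, 12), (-40, 8)])
('side', 'a', 249, np.float64(0.005), 0.001, 0.0477, 'tmid', 0.0001)
('side', 'b', 192, np.float64(-0.005), 0.008, 0.0473, 'tmid', 0.0001)
('side', 'spokes deg', [(-140, 12), (-50, 32), (-40, 7), (30, 6), (40, 34), (120, 2), (130, 15)])
('top', 'a', 177, np.float64(-0.0), 0.008, 0.0469, 'tmid', 0.0001)
('top', 'b', 191, np.float64(0.005), 0.011, 0.0468, 'tmid', -0.0003)
('top', 'spokes deg', [(-140, 5), (-50, 17), (-40, 4)])
('side', 'a', 232, np.float64(0.01), 0.005, 0.0475, 'tmid', -0.0001)
('side', 'b', 191, np.float64(-0.005), -0.003, 0.0474, 'tmid', 0.0001)
('side', 'spokes deg', [(-140, 12), (-60, 2), (-50, 30), (-40, 9), (30, 5), (40, 32), (50, 3), (130, 15)])
[-102.2, 2.1, 0.2, -0.007, 0.001, 0.0]
top [[236.2, 164.8], [234.5, 164.6], [232.8, 164.3]]
side [[266.1, 166.6], [266.2, 165.7], [266.2, 164.9]]
```

View pics/v3.png

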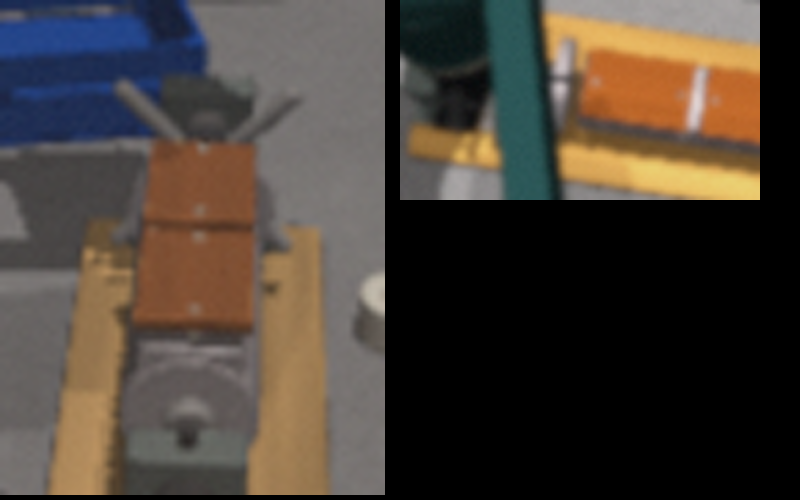

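The plates lie flat and symmetric, and the line on the flange shows at top px ≈(235,164), where "straight up" projects. Roller is 0 within 0.01, so I'll press plate b.

Call:
play_rows --commands '[-50,2,0,-0.007,0,0,0,-102,2,0,-0.007,0,0,0,-102,2,0,-0.007,0,0,0,-102,2,0,-0.007,0,0,0,-102,2,40,-0.004,0,0,0,-102,2,58,-0.004,0,0,0,-102,2,58,-0.004,0,0,0,-102,2,58,-0.004,0,0,0,-102,2,58,-0.004,0,0,0]'

```text
time: 9.6
ee_pos: [0.5813, 0.041, 0.1548]
ee_rot: [[0.168, 0.986, 0.002], [0.986, -0.168, -0.0], [0.0, 0.002, -1.0]]
force: [-0.5, 1.0, 0.5]
width: 0.0001
gripper_force: 0.0
```

```bash
python3 -c "
from h import *
print(rel(*down(0,.007,.13)))"
```

```text
[-1.4, -1.9, 24.8, 0.002, -0.0, 0.001]
```

Call:
play_rows --commands '[-1,-2,8,0,0,0,0,-1,-2,15,0,0,0,0,-1,-2,17,0,0,0,0,-1,-2,19,0,0,0,0,-1,-2,21,0,0,0,0,-1,-2,22.5,0,0,0,0,-1,-2,24,0,0,0,0,-1,-2,25,0,0,0,0,-1,-2,25,0,0,0,0]'

```text
time: 10.5
ee_pos: [0.578, 0.0398, 0.1299]
ee_rot: [[0.169, 0.986, 0.001], [0.986, -0.169, -0.0], [-0.0, 0.001, -1.0]]
force: [-3.8, 0.3, 11.7]
width: 0.0
gripper_force: 5.6
```

Call:
play_rows --commands '[0,0,1,0,0,0,0,0,0,2,0,0,0,0,0,0,2,0,0,0,0]'

```text
time: 10.8
ee_pos: [0.5785, 0.0397, 0.1298]
ee_rot: [[0.169, 0.986, 0.002], [0.986, -0.169, -0.001], [-0.0, 0.003, -1.0]]
force: [-6.1, 0.1, 25.4]
width: -0.0004
gripper_force: 12.4
```

Plate b hit its stop (z 0.1298, 25 N). On to plate a.

Call:
play_rows --commands '[0,0,-2,0,0,0,0,0,0,-25,0,0,0,0,-43,0,-25,0,0,0,0,-86,0,-25,0,0,0,0,-86,0,-25,0,0,0,0,-86,0,-25,0,0,0,0,-86,0,-25,0,0,0,0]'

```text
time: 11.5
ee_pos: [0.5635, -0.0444, 0.1516]
ee_rot: [[0.169, 0.986, 0.0], [0.986, -0.169, 0.0], [0.0, 0.0, -1.0]]
force: [0.4, -0.5, -0.3]
width: 0.0006
gripper_force: 0.0
```

```bash
python3 -c "
from h import *
print(rel(*down(0,-.079,.13)))"; python3 ang.py m8
```

```text
[-0.2, 1.2, 21.6, 0.0, -0.0, 0.0]
('top', 'a', 22, np.float64(-0.105), -0.079, 0.048, 'tmid', -0.0058)
('top', 'b', 125, np.float64(-0.0), 0.003, 0.0396, 'tmid', 0.0004)
('top', 'spokes deg', [(-140, 12), (-130, 11), (-50, 17), (-40, 13), (30, 8), (40, 29), (130, 13)])
('side', 'a', 223, np.float64(0.025), 0.012, 0.0478, 'tmid', -0.0005)
('side', 'b', 76, np.float64(0.02), 0.02, 0.0399, 'tmid', -0.0005)
('side', 'spokes deg', [(-140, 11), (-130, 3), (-50, 16), (-40, 10), (130, 17)])
```

Call:
play_rows --commands '[0,0,5,0,0,0,0,0,0,11,0,0,0,0,0,0,13,0,0,0,0,0,0,15,0,0,0,0,0,0,17,0,0,0,0,0,0,19,0,0,0,0,0,0,21,0,0,0,0,0,0,23,0,0,0,0,0,0,23,0,0,0,0]'

```text
time: 12.5
ee_pos: [0.563, -0.0445, 0.13]
ee_rot: [[0.169, 0.986, -0.0], [0.986, -0.169, 0.0], [0.0, -0.0, -1.0]]
force: [-5.5, 2.8, 14.9]
width: 0.0002
gripper_force: 6.9
```

Call:
play_rows --commands '[0,0,1,0,0,0,0,0,0,1.5,0,0,0,0,0,0,1.5,0,0,0,0]'

```text
time: 12.8
ee_pos: [0.5633, -0.0445, 0.1299]
ee_rot: [[0.169, 0.986, 0.001], [0.986, -0.169, -0.0], [0.0, 0.001, -1.0]]
force: [-8.1, 2.2, 25.5]
width: -0.0
gripper_force: 12.5
```

Call:
play_rows --commands '[0,0,-2,0,0,0,0,0,0,-30,0,0,0,0,0,0,-80,0,0,0,0,0,-50,-100,0,0,0,0,0,-100,-100,0,0,0,0,0,-100,-100,0,0,0,0,0,-100,-100,0,0,0,0]'

```text
time: 13.5
ee_pos: [0.4635, -0.0277, 0.2273]
ee_rot: [[0.169, 0.986, 0.0], [0.986, -0.169, -0.0], [-0.0, 0.0, -1.0]]
force: [-0.3, -0.1, 0.7]
width: 0.0
gripper_force: 0.0
```

```bash
python3 ang.py m9; python3 ang.py m10;python3 ang.py m11
python3 - <<'E'
from h import *
b=cv2.imread('pics/m11side.png');a=cv2.imread('pics/m11top.png')
x=cv2.resize(b[140:270,200:320],None,fx=4,fy=4,interpolation=cv2.INTER_CUBIC);y=cv2.resize(a[120:220,190:300],None,fx=2.8,fy=2.8,interpolation=cv2.INTER_CUBIC)
o=np.zeros((530,800,3),np.uint8);o[:x.shape[0],:x.shape[1]]=x;o[:y.shape[0],485:485+y.shape[1]]=y;cv2.imwrite('pics/v4.png',o)
E
```

```text
('top', 'a', 120, np.float64(-0.005), 0.005, 0.0389, 'tmid', 0.002)
('top', 'b', 170, np.float64(0.06), 0.043, 0.0391, 'tmid', -0.0014)
('top', 'spokes deg', [(-140, 7), (-130, 17), (-50, 18), (-40, 12), (30, 3), (40, 31), (120, 2), (130, 9)])
('side', 'a', 248, np.float64(0.04), 0.023, 0.0398, 'tmid', -0.0007)
('side', 'b', 199, np.float64(0.03), 0.021, 0.0398, 'tmid', 0.0003)
('side', 'spokes deg', [(-140, 11), (-130, 3), (-50, 21), (-40, 18), (30, 3), (40, 38), (50, 3), (130, 15)])
('top', 'a', 113, np.float64(0.05), 0.052, 0.0398, 'tmid', -0.0004)
('top', 'b', 171, np.float64(0.05), 0.044, 0.0391, 'tmid', -0.0009)
('top', 'spokes deg', [(-140, 10), (-130, 13), (-50, 17), (-40, 13), (30, 6), (40, 29), (130, 13)])
('side', 'a', 238, np.float64(0.035), 0.027, 0.0398, 'tmid', -0.0005)
('side', 'b', 184, np.float64(0.01), 0.017, 0.0397, 'tmid', 0.0011)
('side', 'spokes deg', [(-140, 11), (-130, 3), (-50, 23), (-40, 18), (30, 2), (40, 37), (50, 3), (130, 16)])
('top', 'a', 112, np.float64(0.015), -0.0, 0.039, 'tmid', 0.001)
('top', 'b', 139, np.float64(-0.005), 0.01, 0.0385, 'tmid', 0.001)
('top', 'spokes deg', [(-140, 11), (-130, 12), (-50, 18), (-40, 10), (30, 4), (40, 30), (120, 3), (130, 10)])
('side', 'a', 251, np.float64(0.03), 0.029, 0.0399, 'tmid', -0.0003)
('side', 'b', 187, np.float64(0.02), 0.028, 0.0399, 'tmid', 0.0007)
('side', 'spokes deg', [(-140, 9), (-130, 4), (-50, 27), (-40, 14), (30, 3), (40, 35), (50, 6), (130, 15)])
```

View pics/v4.png

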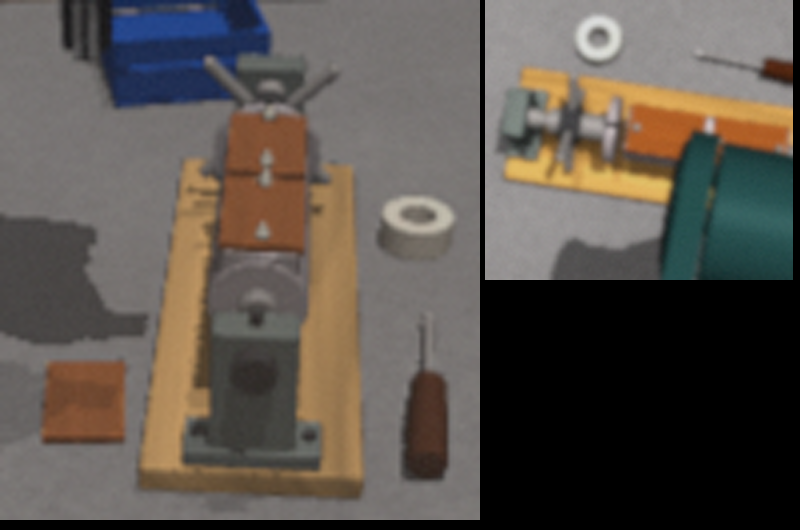

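Both plates are home (face at 39.8 mm) and the barb heads stand clear. The presses turned the roller to about +0.023 rad, so I'll nudge the spoke back to the contact pose that gave 0.

```bash
python3 -c "
from h import *
print(rel(*down(.004,.11,.215)), (np.array([.5783,.1443,.1224])-O)@np.c_[SX,SY,SZ])"
```

```text
[189.4, 103.8, 12.1, 0.001, 0.0, 0.0] [-0.01853432  0.10974634  0.0324    ]
```

Call:
play_rows --commands '[40,22,12,0,0,0,0,80,44,12,0,0,0,0,120,66,12,0,0,0,0,160,88,12,0,0,0,0,189,104,12,0,0,0,0,189,104,12,0,0,0,0,189,104,12,0,0,0,0,189,104,12,0,0,0,0]'

```text
time: 14.6
ee_pos: [0.5988, 0.1398, 0.2147]
ee_rot: [[0.169, 0.986, -0.001], [0.986, -0.169, -0.001], [-0.001, -0.001, -1.0]]
force: [0.0, 0.3, -0.2]
width: -0.0001
gripper_force: 0.0
```

```bash
python3 -c "
from h import *
print(rel(*down(.004,.11,.1224)))"
```

```text
[1.3, 1.7, 92.3, -0.001, 0.001, -0.0]
```

Call:
play_rows --commands '[1,2,40,0,0,0,0,1,2,75,0,0,0,0,1,2,92,0,0,0,0,1,2,92,0,0,0,0,1,2,92,0,0,0,0,1,-6,92,0,0,0,0,1,-14,92,0,0,0,0,1,-18,92,0,0,0,0,1,-18,92,0,0,0,0,1,-18,92,0,0,0,0]'

```text
time: 15.6
ee_pos: [0.582, 0.1447, 0.1237]
ee_rot: [[0.169, 0.986, 0.002], [0.986, -0.169, -0.0], [-0.0, 0.002, -1.0]]
force: [0.2, -0.5, 0.2]
width: 0.0001
gripper_force: 0.0
```

```bash
python3 -c "
from h import *
print(rel(*down(-.0187,.11,.1224)))"; python3 ang.py m12
```

```text
[-0.8, -3.8, 1.3, 0.002, 0.0, 0.001]
('top', 'a', 173, np.float64(0.06), 0.043, 0.0391, 'tmid', -0.0015)
('top', 'b', 192, np.float64(0.045), 0.033, 0.0391, 'tmid', -0.0008)
('top', 'spokes deg', [(-140, 2), (-130, 4)])
('side', 'a', 240, np.float64(0.025), 0.025, 0.0398, 'tmid', -0.0001)
('side', 'b', 196, np.float64(0.005), 0.02, 0.0399, 'tmid', 0.0012)
('side', 'spokes deg', [(-140, 11), (-130, 3), (-50, 23), (-40, 19), (-30, 16), (-10, 23), (30, 3), (40, 35), (50, 6), (130, 16)])
```

Call:
play_rows --commands '[-1,-2,1,0,0,0,0,-1,-4,1.3,0,0,0,0,-1,-4,1.3,0,0,0,0,-1,-4,1.3,0,0,0,0]'

```text
time: 16.1
ee_pos: [0.5793, 0.1442, 0.1225]
ee_rot: [[0.169, 0.986, 0.003], [0.986, -0.169, -0.0], [0.0, 0.003, -1.0]]
force: [5.1, 0.4, 0.7]
width: 0.0004
gripper_force: 2.0
```

```bash
python3 -c "
from h import *
print(rel(*down(-.0187,.11,.1224)))"; python3 ang.py m13; python3 ang.py m14
```

```text
[0.2, -1.2, 0.1, 0.003, -0.0, 0.0]
('top', 'a', 190, np.float64(0.025), 0.023, 0.0391, 'tmid', -0.0002)
('top', 'b', 166, np.float64(0.04), 0.043, 0.0397, 'tmid', -0.0005)
('top', 'spokes deg', [(-140, 2)])
('side', 'a', 239, np.float64(0.02), 0.024, 0.0398, 'tmid', 0.0001)
('side', 'b', 179, np.float64(0.035), 0.024, 0.0398, 'tmid', -0.0009)
('side', 'spokes deg', [(-140, 11), (-130, 3), (-50, 24), (-40, 15), (-30, 6), (-20, 7), (-10, 6), (30, 3), (40, 31), (50, 7), (130, 15)])
('top', 'a', 192, np.float64(0.02), 0.021, 0.039, 'tmid', 0.0001)
('top', 'b', 179, np.float64(0.055), 0.034, 0.039, 'tmid', -0.0013)
('top', 'spokes deg', [(-130, 2)])
('side', 'a', 239, np.float64(0.015), 0.023, 0.0399, 'tmid', 0.0003)
('side', 'b', 189, np.float64(0.03), 0.027, 0.0398, 'tmid', -0.0007)
('side', 'spokes deg', [(-140, 11), (-130, 3), (-50, 24), (-40, 10), (-30, 8), (-20, 6), (-10, 11), (30, 3), (40, 35), (50, 4), (130, 16)])
```

Just in contact (5 N); 1.2 mm more.

Call:
play_rows --commands '[0,-1,0,0,0,0,0,0,-1.4,0,0,0,0,0,0,-1.4,0,0,0,0,0,0,-1.4,0,0,0,0,0]'

```text
time: 16.7
ee_pos: [0.5777, 0.1445, 0.1225]
ee_rot: [[0.169, 0.986, 0.003], [0.986, -0.169, -0.0], [0.0, 0.003, -1.0]]
force: [4.2, -0.8, 2.3]
width: -0.0001
gripper_force: 2.2
```

```bash
python3 -c "
from h import *
print(rel(*down(-.0187,.11,.1224)))"; python3 ang.py m15; python3 ang.py m16
```

```text
[0.2, 0.4, 0.1, 0.003, -0.0, 0.0]
('top', 'a', 181, np.float64(0.005), 0.002, 0.039, 'tmid', -0.0004)
('top', 'b', 201, np.float64(0.015), 0.015, 0.0392, 'tmid', -0.0007)
('top', 'spokes deg', [])
('side', 'a', 240, np.float64(-0.01), -0.003, 0.0398, 'tmid', 0.0008)
('side', 'b', 183, np.float64(0.005), 0.0, 0.0397, 'tmid', -0.0003)
('side', 'spokes deg', [(-140, 11), (-50, 33), (-40, 7), (-30, 4), (-20, 9), (-10, 5), (30, 5), (40, 34), (50, 3), (120, 2), (130, 14)])
('top', 'a', 183, np.float64(-0.02), -0.013, 0.0392, 'tmid', 0.0006)
('top', 'b', 190, np.float64(0.015), 0.014, 0.0391, 'tmid', -0.0007)
('top', 'spokes deg', [])
('side', 'a', 240, np.float64(-0.0), -0.004, 0.0398, 'tmid', 0.0005)
('side', 'b', 192, np.float64(-0.01), -0.011, 0.0398, 'tmid', 0.0002)
('side', 'spokes deg', [(-140, 13), (-60, 2), (-50, 32), (-40, 8), (-30, 3), (-20, 11), (-10, 5), (30, 5), (40, 35), (50, 2), (130, 16)])
```

Roller is at 0.00 ± 0.01. Retreat.

Call:
play_rows --commands '[0,6,0,0,0,0,0,0,15,0,0,0,0,0,0,18,-20,0,0,0,0,0,18,-60,0,0,0,0,0,18,-100,0,0,0,0,0,18,-100,0,0,0,0,0,18,-100,0,0,0,0]'

```text
time: 17.6
ee_pos: [0.5945, 0.1415, 0.2226]
ee_rot: [[0.169, 0.986, 0.001], [0.986, -0.169, -0.0], [0.0, 0.001, -1.0]]
force: [-1.2, -0.3, -0.2]
width: 0.0007
gripper_force: 0.0
```

```bash
python3 ang.py m17
python3 - <<'E'
from bench import finish_job
print(finish_job())
E
```

```text
('top', 'a', 175, np.float64(0.015), 0.01, 0.0391, 'tmid', -0.0007)
('top', 'b', 172, np.float64(-0.0), 0.011, 0.0397, 'tmid', -0.0001)
('top', 'spokes deg', [(-50, 14)])
('side', 'a', 237, np.float64(-0.0), -0.002, 0.0397, 'tmid', 0.0004)
('side', 'b', 195, np.float64(-0.01), -0.007, 0.0398, 'tmid', 0.0003)
('side', 'spokes deg', [(-140, 12), (-60, 2), (-50, 32), (-40, 8), (30, 3), (40, 36), (50, 3), (130, 16)])
the job is handed in; nothing more can be done
None
```

The job is handed in, at about 17.7 s: the line faces straight up (within about 0.01 rad), both plates are pressed to their stops, and the arm is clear of everything. One doubt: during the first turn a wrist joint read −0.963 against its −0.96 limit as the grip slid off the spoke.

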